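# Update the flip tags on the gouge racks

## Robot

A 6-joint arm with a two-finger parallel gripper is mounted at the origin on the work surface. World frame = base frame: x ahead of the robot, y to its left, z up, the work surface at z = 0. Lengths are in m, angles in rad, forces in N, time in s.
With the tool pointing down it reaches from about 0.35 to 0.775 m from the base axis. Payload 7.3 kg.
Tool frame: the origin (TCP) lies at the very end of the fingers, on their centre line; the grasp point (between the pads) lies 19 mm behind it; z points along the fingers, y is the direction in which the jaws open and shut (so a half turn about z gives the same grasp; the last joint's range is limited). The gripper opens to 92 mm and grips with 3 to 60 N. Pads are 19 mm wide; open, the fingers measure 130 mm over their backs; the gripper's body (75 mm by 190 mm) begins 47 mm behind the grasp point.
Start: joints at [0.995, 0.342, 1.524, -0, 1.275, -0.146], TCP at [0.219, 0.477, 0.227] pointing down, gripper open.
Joint ranges: [-2.53, 2.53], [-0.77, 2.02], [0.04, 2.7], [-1, 4.14], [0.28, 2.66], [-3.11, 3.11]. Speed limits (rad/s): [2.57, 2.57, 3.14, 3.14, 3.14, 3.14].

## Interface

Orientations are given as [roll, pitch, yaw] about the fixed x, y, z axes, in that order (R = Rz(yaw) Ry(pitch) Rx(roll)).
In Python, from cell import robot gives the robot as it stands.
- The arm moves only by the tool apply_moves, never from a script. Its argument "plan" is a list of rows, each an object of numbers: "tx", "ty", "tz": the shift along the tool's x, y, z in m; "yaw": the turn about the tool's z in rad; "grip": the opening, from -1 (shut) to 1 (fully open), so that 0 is half open. In form: [{"tx": .., "ty": .., "tz": .., "yaw": .., "grip": ..}, ...]. A call has 1 to 8 rows; each row is the pose to reach, as a shift and turn from the pose commanded when the call began, along the tool's axes at that moment; what a row does not reach only later rows make up. A row lasts 1/8 s, in which the tool goes at most 62.5 mm and 10.7 degrees, less where a joint would pass 70% of its speed; a pose out of reach is approached as far as the arm can. A call with a gripper value outside its range is refused whole. The fingers move at their own pace and stop on an object; "force" is the grip in N (left out, the last holds). Time passes only in rows, so rows that repeat a pose let the fingers close. It gives the time, the measured TCP pose, the force and the opening at its end, in the units of the state.
- robot.observe(): the state, without advancing time (a new reading comes with each control period).
- robot.read_camera(name): name is "scene" or "top" or "wrist"; returns (picture, depth): 400x640x3 uint8, red, green, blue; 400x640 float32, m along the optical axis (not along the pixel's ray), 0 where there is no reading.
- robot.get_calibration(name): a dict with "camera_matrix" (3x3 intrinsics, pixels), "R" (3x3) and "t" (3): a world point X has camera coordinates R X + t. Camera axes: x right, y down, z forward; pixel columns grow to the right and rows downward; lengths in m; the calibration is good to about 2 mm. A picture is of the moment at which its call begins: read the wrist's pose just before it. get_calibration takes no time and is no camera call; for the wrist camera it gives the pose at the moment of the call.
- robot.hand_in(): hands the job in, once; it reports no verdict.
Trained networks look in the newest picture that a camera, given by its name, has taken for a name from the list of things; names that differ only in an ending like _2 or _b are one class to them, and where a whole thing is asked for, a point or a joint stands for the part that bears it (a point fixed in the world has none). Each returns a list of dicts, best first, with "confidence" (0 to 1); they miss things now and then, are a little off and sometimes report something else, mostly with a low value. They report only what shows in the picture. A call takes as long as a camera call. They do not tell look-alikes from the thing itself.
- robot.outline_of(label, camera): "region" (400x640 bool, what is visible of it) and "pixel" ([row, column] in pixels, amid what is visible of it).
- robot.tip_of(label, camera): "pixel" ([row, column] in pixels: a listed point, or the origin of a listed thing).
The state is a dict: "time": time; "qpos": joint angles; "qvel": joint speeds; "joint_efforts": joint torques, N m; "tool_pos": TCP position; "tool_rot": TCP orientation; "contact_force": force on the tool from outside, world axes, zero at the start; "torque": the same for the moment, N m; "opening": finger opening in m.
Only numpy, scipy, OpenCV 4.12 (cv2) and the standard library are available. Lean on these libraries where they do the work, as an engineer would, in place of code of your own. Each camera call takes 0.05 s, during which the arm holds its last target.

## Task

Bring the status tags on the gouge racks up to date: push over, with a fingertip, each hinged tag that is wrong, so that only the trays with a tool in all five slots show the solid disc (tag laid back towards its tray) and the others show the open ring (tag laid forward). Each tag must end resting on its stop. Push gently without gripping or pinching the tags, leave tags that are already right alone, and do not move or lift the trays or anything else on the bench.

Things in the scene. Friction and masses are not known exactly. Their poses are not given: they have to be found in the camera images.
- rack_p: Plywood rack fixed to the bench, 262 mm deep (x), 252 wide (y): two bays, a tray in each. Origin on the bench under its middle; x points from the tag board over the trays (away from the robot, within 0.12 rad), y left, z up. Tag board at the front, x = -110 mm: steel pin along y, low in a V of wooden strips reaching 40 mm up and out that stop the tags; end cheeks at y = +-120 mm, 100 mm high. Which rack stands to the robot's left changes.
- rack_q: Plywood rack fixed to the bench, 262 mm deep (x), 252 wide (y): two bays, a tray in each. Origin on the bench under its middle; x points from the tag board over the trays (away from the robot, within 0.12 rad), y left, z up. Tag board at the front, x = -110 mm: steel pin along y, low in a V of wooden strips reaching 40 mm up and out that stop the tags; end cheeks at y = +-120 mm, 100 mm high. Which rack stands to the robot's left changes.
- tag_p1 (a joint): Hinged status tag of rack_p's left-hand bay (seen from the robot): varnished wooden block 70 mm wide, 8 thick, reaching 75 from the pin, 28 g, both faces black. 0 = upright; +0.75 rad = laid back towards the tray (+x), showing the solid disc, its full mark; -0.75 = laid forward, showing the open ring. Under 1 N moves it; pushed 0.2 rad past upright it falls to its stop within a second and stays.
- tag_p1_pivot (a point): Middle of tag_p1's width on the hinge pin, 90 mm above the bench; fixed to rack_p, with its axes. The centre of this tag's own tray lies 130 mm behind it (+x), within 5 mm sideways; the rack's other pivot is 120 mm away along y.
- tag_p1_edge (a point): Middle of tag_p1's free edge, 75 mm from the pin, mid-thickness. Laid over, it overhangs 51 mm to that side of the pin and 55 above it, with free space below and outside it for an upright finger (tip down to pin height). Push it with the finger's last 20 mm, following its arc up and over; a level push can bind or catch higher on the finger.
- tag_p2 (a joint): Hinged status tag of rack_p's right-hand bay (seen from the robot): varnished wooden block 70 mm wide, 8 thick, reaching 75 from the pin, 28 g, both faces black. 0 = upright; +0.75 rad = laid back towards the tray (+x), showing the solid disc, its full mark; -0.75 = laid forward, showing the open ring. Under 1 N moves it; pushed 0.2 rad past upright it falls to its stop within a second and stays.
- tag_p2_pivot (a point): Middle of tag_p2's width on the hinge pin, 90 mm above the bench; fixed to rack_p, with its axes. The centre of this tag's own tray lies 130 mm behind it (+x), within 5 mm sideways; the rack's other pivot is 120 mm away along y.
- tag_p2_edge (a point): Middle of tag_p2's free edge, 75 mm from the pin, mid-thickness. Laid over, it overhangs 51 mm to that side of the pin and 55 above it, with free space below and outside it for an upright finger (tip down to pin height). Push it with the finger's last 20 mm, following its arc up and over; a level push can bind or catch higher on the finger.
- tag_q1 (a joint): Hinged status tag of rack_q's left-hand bay (seen from the robot): varnished wooden block 70 mm wide, 8 thick, reaching 75 from the pin, 28 g, both faces black. 0 = upright; +0.75 rad = laid back towards the tray (+x), showing the solid disc, its full mark; -0.75 = laid forward, showing the open ring. Under 1 N moves it; pushed 0.2 rad past upright it falls to its stop within a second and stays.
- tag_q1_pivot (a point): Middle of tag_q1's width on the hinge pin, 90 mm above the bench; fixed to rack_q, with its axes. The centre of this tag's own tray lies 130 mm behind it (+x), within 5 mm sideways; the rack's other pivot is 120 mm away along y.
- tag_q1_edge (a point): Middle of tag_q1's free edge, 75 mm from the pin, mid-thickness. Laid over, it overhangs 51 mm to that side of the pin and 55 above it, with free space below and outside it for an upright finger (tip down to pin height). Push it with the finger's last 20 mm, following its arc up and over; a level push can bind or catch higher on the finger.
- tag_q2 (a joint): Hinged status tag of rack_q's right-hand bay (seen from the robot): varnished wooden block 70 mm wide, 8 thick, reaching 75 from the pin, 28 g, both faces black. 0 = upright; +0.75 rad = laid back towards the tray (+x), showing the solid disc, its full mark; -0.75 = laid forward, showing the open ring. Under 1 N moves it; pushed 0.2 rad past upright it falls to its stop within a second and stays.
- tag_q2_pivot (a point): Middle of tag_q2's width on the hinge pin, 90 mm above the bench; fixed to rack_q, with its axes. The centre of this tag's own tray lies 130 mm behind it (+x), within 5 mm sideways; the rack's other pivot is 120 mm away along y.
- tag_q2_edge (a point): Middle of tag_q2's free edge, 75 mm from the pin, mid-thickness. Laid over, it overhangs 51 mm to that side of the pin and 55 above it, with free space below and outside it for an upright finger (tip down to pin height). Push it with the finger's last 20 mm, following its arc up and over; a level push can bind or catch higher on the finger.
- tray_1: Blue plastic tray for wood-carving gouges, 190 mm (x) x 106 mm (y) x 20 mm high, with five lengthwise slots; all five slots hold a tool: FULL. The tools are clipped in; tops at most 21 mm above the tray's underside. Loose in a bay of rack_p, its underside 10 mm above the bench; which of the two bays changes. Origin: centre of its underside. Leave it where it is.
- tray_2: Blue plastic tray for wood-carving gouges, 190 mm (x) x 106 mm (y) x 20 mm high, with five lengthwise slots; only three of the five slots hold a tool: not full. The tools are clipped in; tops at most 21 mm above the tray's underside. Loose in a bay of rack_p, its underside 10 mm above the bench; which of the two bays changes. Origin: centre of its underside. Leave it where it is.
- tray_3: Blue plastic tray for wood-carving gouges, 190 mm (x) x 106 mm (y) x 20 mm high, with five lengthwise slots; all five slots hold a tool: FULL. The tools are clipped in; tops at most 21 mm above the tray's underside. Loose in a bay of rack_q, its underside 10 mm above the bench; which of the two bays changes. Origin: centre of its underside. Leave it where it is.
- tray_4: Blue plastic tray for wood-carving gouges, 190 mm (x) x 106 mm (y) x 20 mm high, with five lengthwise slots; all five slots empty: not full. The tools are clipped in; tops at most 21 mm above the tray's underside. Loose in a bay of rack_q, its underside 10 mm above the bench; which of the two bays changes. Origin: centre of its underside. Leave it where it is.
- cup: White paper cup, 74 mm across, 85 mm high, loose on the bench beside the racks. Origin: centre of its underside. Leave alone.
- tin: Ink tin, 80 mm across, 70 mm high, loose on the bench beside the racks. Origin: centre of its underside. Leave alone.
- brayer: Ink roller (brayer) with a wooden handle, about 170 mm long, 32 mm high, loose on the bench beside the racks. Origin: on the bench under its middle. Leave alone.
Not all that is in view belongs to the job. What is shaped like the tray_3 but pink or white is not meant.

How it is judged:
By the outcome, as a careful person would: the job done as asked, in the order asked, and still so for the second after the job is handed in, with the robot touching nothing.
It also fails if it takes over 40 s, if anything falls off the work surface, if the arm or the gripper's body presses on something with over 40 N, if the wrist force passes 120 N, or if a joint passes its speed limit or range.

## Working session

There is one attempt and no reset: what is moved stays moved. The work goes in short steps, Python scripts to look and compute and a tool call to move; the robot and the scene stay as the last step left them, time stands still between calls to the robot, and variables do not carry over. Pictures are saved under pics/ and viewed, and the job is handed in when it is done.

Besides the shell and the picture viewer there is one more tool, called after "Emit:" as name(argument=value, ...) on one line, values as JSON. apply_moves: Moves the arm, as the interface text tells. Its arguments: {"type":"object","properties":{"plan":{"type":"array","items":{"type":"object","properties":{"tx":{"type":"number"},"ty":{"type":"number"},"tz":{"type":"number"},"yaw":{"type":"number"},"grip":{"type":"number"}}}},"force":{"type":"number"}},"required":["plan"]}

```bash
mkdir -p pics; ls; cat > h.py <<'E'
import numpy as np, cv2
from cell import robot
def snap(n,f):
    p,d=robot.read_camera(n); cv2.imwrite('pics/'+f,p[:,:,::-1]); np.savez('/tmp/'+n+'.npz',p=p,d=d,**{k:np.array(v) for k,v in robot.get_calibration(n).items()}); return p,d
def w(n,r,c,z=None):
    q=np.load('/tmp/'+n+'.npz'); K,R,t,d=q['camera_matrix'],q['R'],q['t'],q['d']
    ray=np.linalg.inv(K)@[c,r,1]
    if z is None:
        return R.T@(ray*d[int(round(r)),int(round(c))]-t)
    o=-R.T@t; v=R.T@ray; return o+v*(z-o[2])/v[2]
def px(n,X):
    q=np.load('/tmp/'+n+'.npz'); u=q['camera_matrix']@(q['R']@np.array(X)+q['t']); return u[1]/u[2],u[0]/u[2]
E
python3 - <<'E'
from h import *
np.set_printoptions(precision=3,suppress=True)
for n in ['scene','top']:
    p,d=snap(n,n+'0.png'); 
    for l in ['tag_p1_edge','tag_p1_pivot','tray_1','rack_p','cup','tin','brayer']:
        for r in robot.tip_of(l,n):
            print(n,l,np.round(r['pixel']),round(r['confidence'],2),w(n,*r['pixel']) if 0<=r['pixel'][0]<399 and 0<=r['pixel'][1]<639 else '')
s=robot.observe();print(s['time'],s['tool_pos'],s['tool_rot'])
E
```

```text
pics
scene tag_p1_pivot [184. 304.] 0.75 [ 0.513 -0.089  0.094]
scene tray_1 [228. 262.] 0.91 [ 0.662 -0.082  0.026]
scene tray_1 [194. 245.] 0.89 [ 0.636 -0.213  0.022]
scene tray_1 [386. 389.] 0.89 [0.667 0.43  0.018]
scene tray_1 [314. 329.] 0.78 [0.672 0.227 0.034]
scene tray_1 [237. 417.] 0.75 [0.347 0.194 0.018]
scene tray_1 [275. 304.] 0.7 [0.658 0.107 0.03 ]
scene tray_1 [161. 346.] 0.62 [ 0.321 -0.138  0.017]
scene rack_p [290. 318.] 0.96 [0.655 0.159 0.026]
scene rack_p [207. 259.] 0.82 [ 0.632 -0.14   0.035]
scene rack_p [192. 246.] 0.19 [ 0.633 -0.209  0.03 ]
scene cup [321. 450.] 0.76 [0.476 0.418 0.064]
scene tin [129. 273.] 0.91 [ 0.427 -0.376  0.035]
scene tin [148. 263.] 0.36 [ 0.549 -0.223  0.149]
scene brayer [147. 230.] 0.86 [ 0.57  -0.416  0.009]
top tag_p1_edge [175. 346.] 0.96 [ 0.564 -0.092  0.147]
top tag_p1_pivot [194. 345.] 0.76 [ 0.51  -0.092  0.092]
top tray_1 [168. 378.] 0.86 [ 0.624 -0.216  0.024]
top tray_1 [156. 200.] 0.82 [0.656 0.44  0.015]
top tray_1 [152. 259.] 0.8 [0.677 0.223 0.01 ]
top tray_1 [157. 347.] 0.78 [ 0.663 -0.105  0.014]
top tray_1 [245. 266.] 0.71 [0.334 0.18  0.023]
top tray_1 [158. 291.] 0.63 [0.65  0.102 0.028]
top tray_1 [254. 359.] 0.59 [ 0.311 -0.149  0.015]
top rack_p [160. 274.] 0.97 [0.645 0.164 0.027]
top rack_p [168. 364.] 0.95 [ 0.624 -0.163  0.019]
top rack_p [198. 380.] 0.24 [ 0.504 -0.214  0.075]
top cup [216. 208.] 0.72 [0.427 0.373 0.088]
top tin [232. 432.] 0.72 [ 0.389 -0.393  0.069]
top tin [190. 345.] 0.21 [ 0.522 -0.091  0.101]
top brayer [181. 434.] 0.78 [ 0.58  -0.419  0.018]
0.8 [0.219 0.477 0.227] [3.142 0.    2.712]
```

```bash
python3 - <<'E'
import cv2
a=cv2.imread('pics/top0.png'); cv2.imwrite('pics/top0c.png',cv2.resize(a[100:280,180:450],None,fx=2.96,fy=2.96,interpolation=cv2.INTER_CUBIC))
E
```

```text
(no output)
```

View pics/top0c.png

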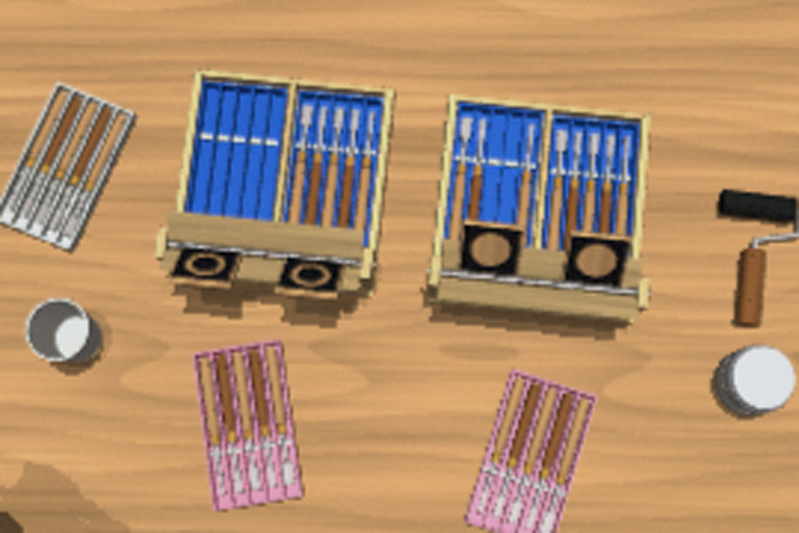

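View pics/scene0.png

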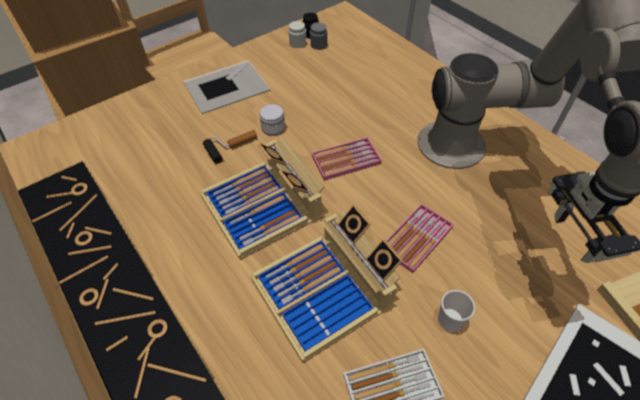

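```bash
python3 - <<'E'
from h import *
np.set_printoptions(precision=4,suppress=True)
a=cv2.imread('pics/top0.png')
cv2.imwrite('pics/c.png',np.hstack([cv2.resize(a[120:205,230:310],None,fx=5,fy=5,interpolation=cv2.INTER_CUBIC),cv2.resize(a[125:210,322:402],None,fx=5,fy=5,interpolation=cv2.INTER_CUBIC)]))
q=np.load('/tmp/top.npz');K,R,t,d=[q[k] for k in('camera_matrix','R','t','d')]
rr,cc=np.mgrid[:400,:640]
P=np.stack([cc,rr,np.ones_like(rr)],-1)@np.linalg.inv(K).T*d[...,None]; P=(P-t)@R
g=P.reshape(-1,3); np.save('/tmp/P.npy',P)
for nm,y0,y1 in (('q',0.0,0.32),('p',-.32,-.0)):
    m=(g[:,1]>y0)&(g[:,1]<y1)&(g[:,0]>.4)&(g[:,0]<.82)&(g[:,2]>.02)&(g[:,2]<.2)
    b=g[m]; r=cv2.minAreaRect((b[:,:2]*1000).astype(np.float32)); print(nm,r)
    for lo,hi in((.095,.2),(.135,.2)):
        h=b[(b[:,2]>lo)&(b[:,2]<hi)]
        # list extremes
        print(lo,len(h),h.min(0),h.max(0))
    h=b[b[:,2]>.1]
    # outline front strips top ridge
    for y in np.arange(y0,y1,.02):
        s=h[abs(h[:,1]-y)<.01]
        if len(s): i=s[:,0].argmin(); j=s[:,0].argmax(); print(round(y,2),s[i],s[j],len(s))
E
```

```text
q ((585.26220703125, 165.65634155273438), (256.3187255859375, 380.151123046875), 85.91455841064453)
0.095 1334 [0.4774 0.0441 0.095 ] [0.5794 0.2958 0.1532]
0.135 226 [0.4774 0.0781 0.1351] [0.5097 0.2669 0.1532]
0.04 [0.5094 0.0473 0.104 ] [0.5342 0.0481 0.101 ] 5
0.06 [0.4927 0.0629 0.119 ] [0.5624 0.0688 0.1134] 61
0.08 [0.4776 0.0806 0.1466] [0.5629 0.0895 0.1095] 108
0.1 [0.4774 0.1037 0.1447] [0.5655 0.103  0.1121] 118
0.12 [0.48   0.12   0.1472] [0.565  0.1165 0.1132] 113
0.14 [0.48   0.1366 0.145 ] [0.5681 0.1474 0.1118] 99
0.16 [0.5015 0.1543 0.1161] [0.5683 0.1578 0.11  ] 68
0.18 [0.5009 0.1743 0.117 ] [0.5711 0.1714 0.1119] 77
0.2 [0.4855 0.2029 0.1434] [0.5737 0.2055 0.1127] 108
0.22 [0.4879 0.229  0.1458] [0.5742 0.2163 0.1096] 108
0.24 [0.4877 0.2355 0.1458] [0.5767 0.24   0.1116] 117
0.26 [0.4903 0.2618 0.1469] [0.5773 0.2684 0.1066] 92
0.28 [0.5094 0.2799 0.1145] [0.5794 0.2743 0.112 ] 56
0.3 [0.5291 0.2944 0.1005] [0.5568 0.2922 0.1024] 8
p ((575.5465087890625, -155.00901794433594), (252.593994140625, 343.48699951171875), 85.4839096069336)
0.095 1466 [ 0.4661 -0.2755
[... 255 characters left out ...]
5555 -0.2309  0.1419] 116
-0.22 [ 0.4686 -0.2243  0.1184] [ 0.5551 -0.2176  0.1425] 136
-0.2 [ 0.469  -0.2085  0.1132] [ 0.5579 -0.1978  0.143 ] 132
-0.18 [ 0.4713 -0.1781  0.1159] [ 0.5577 -0.1879  0.143 ] 122
-0.16 [ 0.4739 -0.1579  0.1182] [ 0.5433 -0.1518  0.111 ] 68
-0.14 [ 0.4738 -0.1479  0.1177] [ 0.5427 -0.1481  0.1138] 68
-0.12 [ 0.4762 -0.1112  0.1185] [ 0.5628 -0.1217  0.1442] 120
-0.1 [ 0.4792 -0.0912  0.1181] [ 0.5668 -0.0988  0.1398] 134
-0.08 [ 0.4795 -0.088   0.1157] [ 0.5659 -0.0854  0.1425] 132
-0.06 [ 0.4821 -0.0645  0.1178] [ 0.5688 -0.0655  0.1429] 115
-0.04 [ 0.4831 -0.048   0.1093] [ 0.5518 -0.0468  0.1095] 63
-0.02 [ 0.5044 -0.0241  0.1018] [ 0.5355 -0.0269  0.1025] 8
```

View pics/c.png

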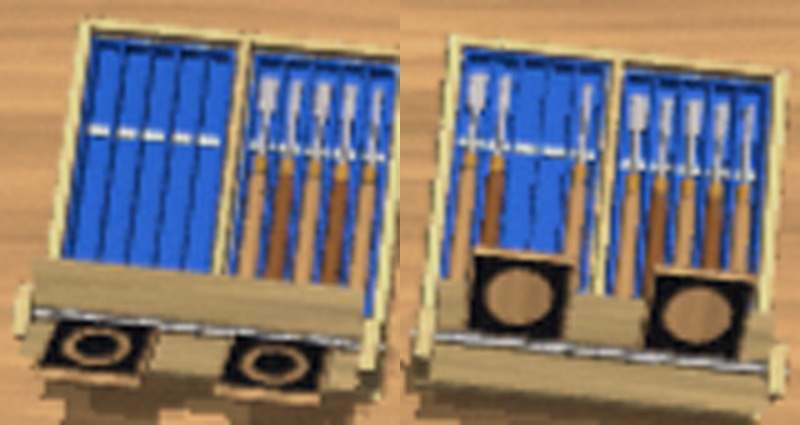

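Both racks are clear in the crops. The left rack has an empty left tray and a full right tray, so it is rack_q. The right rack has a three-tool left tray and a full right tray, so it is rack_p.

Things that could be taken for the wanted tags (top picture, row, col):
- **Left rack, left tag (188,248):** shows the ring over the empty tray, so it is right.
- **Left rack, right tag (192,285):** shows the ring over a full tray, so tag_q2 is wrong.
- **Right rack, left tag (184,345):** shows the disc over three tools, so tag_p1 is wrong.
- **Right rack, right tag (188,381):** shows the disc over a full tray, so it is right.
- **Pink and white trays:** decoys.

First I go above the near side of tag_q2 with the fingers shut.

Emit:
apply_moves(plan=[{"tx": -0.03, "ty": -0.02, "tz": 0, "yaw": -0.04, "grip": -1}, {"tx": -0.08, "ty": -0.05, "tz": 0, "yaw": -0.09, "grip": -1}, {"tx": -0.13, "ty": -0.083, "tz": 0, "yaw": -0.14, "grip": -1}, {"tx": -0.18, "ty": -0.115, "tz": 0, "yaw": -0.19, "grip": -1}, {"tx": -0.23, "ty": -0.147, "tz": 0, "yaw": -0.24, "grip": -1}, {"tx": -0.28, "ty": -0.178, "tz": 0, "yaw": -0.29, "grip": -1}, {"tx": -0.33, "ty": -0.21, "tz": 0, "yaw": -0.33, "grip": -1}, {"tx": -0.364, "ty": -0.23, "tz": 0, "yaw": -0.35, "grip": -1}])

```text
time: 1.8
tool_pos: [0.4549, 0.1142, 0.2269]
tool_rot: [-3.142, 0.001, 3.061]
contact_force: [0.1, 0.1, 0.8]
opening: 0.0164
```

```bash
python3 - <<'E'
from h import *
np.set_printoptions(precision=4,suppress=True)
snap('wrist','w1.png');snap('scene','s1.png')
a=cv2.imread('pics/w1.png');b=cv2.imread('pics/s1.png')
cv2.imwrite('pics/m1.png',np.hstack([cv2.resize(a,(400,250)),cv2.resize(b[60:310,150:550],(400,250))]))
s=robot.observe();print(s['time'],s['tool_pos'],s['tool_rot'],s['opening'],s['contact_force'])
for l in ('tag_q1_edge','tag_q1_pivot'):
  for r in robot.tip_of(l,'wrist'): print(l,r['pixel'],r['confidence'],w('wrist',*r['pixel']))
E
```

```text
1.9 [0.4558 0.1136 0.2266] [-3.1409  0.0011  3.0578] 0.008417728627951603 [-0.2912  0.2232 -0.1615]
tag_q1_edge [230.2, 444.7] 0.76 [0.5381 0.2779 0.0331]
```

View pics/m1.png

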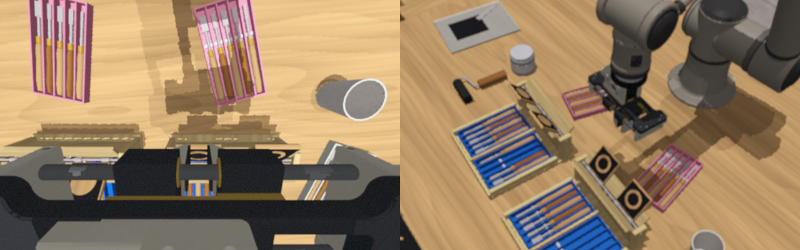

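Emit:
apply_moves(plan=[{"tx": 0.005, "ty": 0, "tz": 0.035, "yaw": 0, "grip": -1}, {"tx": 0.005, "ty": 0, "tz": 0.075, "yaw": 0, "grip": -1}, {"tx": 0.002, "ty": 0, "tz": 0.097, "yaw": 0, "grip": -1}, {"tx": 0, "ty": 0, "tz": 0.097, "yaw": 0, "grip": -1}, {"tx": -0.008, "ty": 0, "tz": 0.097, "yaw": 0, "grip": -1}, {"tx": -0.015, "ty": 0, "tz": 0.096, "yaw": 0, "grip": -1}, {"tx": -0.022, "ty": 0, "tz": 0.09, "yaw": 0, "grip": -1}, {"tx": -0.022, "ty": 0, "tz": 0.09, "yaw": 0, "grip": -1}])

```text
time: 3.0
tool_pos: [0.4769, 0.1147, 0.1377]
tool_rot: [3.141, 0.002, 3.061]
contact_force: [-0.1, 1.1, 0.3]
opening: 0.0005
```

```bash
python3 - <<'E'
from h import *
snap('top','t2.png');snap('scene','s2.png')
a=cv2.imread('pics/t2.png');b=cv2.imread('pics/s2.png')
cv2.imwrite('pics/m2.png',np.hstack([cv2.resize(a[120:240,220:412],(400,250),interpolation=2),cv2.resize(b[120:270,260:500],(400,250),interpolation=2)]))
s=robot.observe();print(s['time'],s['tool_pos'],s['contact_force'])
E
```

```text
3.1 [0.47576018 0.11469613 0.13691323] [ 0.02878704 -0.08727444  0.03323842]
```

View pics/m2.png

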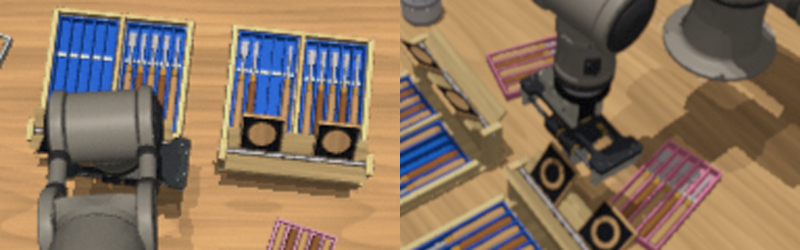

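Emit:
apply_moves(plan=[{"tx": -0.007, "ty": 0, "tz": -0.005, "yaw": 0, "grip": -1}, {"tx": -0.016, "ty": 0, "tz": -0.01, "yaw": 0, "grip": -1}, {"tx": -0.025, "ty": 0, "tz": -0.013, "yaw": 0, "grip": -1}, {"tx": -0.034, "ty": 0, "tz": -0.015, "yaw": 0, "grip": -1}, {"tx": -0.043, "ty": 0, "tz": -0.016, "yaw": 0, "grip": -1}, {"tx": -0.053, "ty": 0, "tz": -0.016, "yaw": 0, "grip": -1}, {"tx": -0.063, "ty": 0, "tz": -0.015, "yaw": 0, "grip": -1}, {"tx": -0.07, "ty": 0, "tz": -0.014, "yaw": 0, "grip": -1}])

```text
time: 4.1
tool_pos: [0.5461, 0.1091, 0.1505]
tool_rot: [3.142, -0.0, 3.062]
contact_force: [0.2, -0.6, 0.3]
opening: 0.0002
```

```bash
python3 - <<'E'
from h import *
snap('top','t3.png');snap('scene','s3.png')
a=cv2.imread('pics/t3.png');b=cv2.imread('pics/s3.png')
cv2.imwrite('pics/m3.png',np.hstack([cv2.resize(a[120:240,220:412],(400,250),interpolation=2),cv2.resize(b[120:270,260:500],(400,250),interpolation=2)]))
s=robot.observe();print(s['time'],s['tool_pos'],s['contact_force'])
E
```

```text
4.2 [0.54608237 0.10908124 0.15036214] [ 0.18542675 -0.0008481   0.06513185]
```

View pics/m3.png

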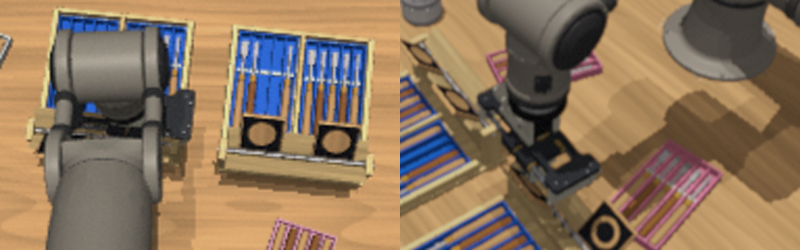

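Emit:
apply_moves(plan=[{"tx": 0, "ty": 0, "tz": -0.035, "yaw": 0, "grip": -1}, {"tx": 0, "ty": 0, "tz": -0.076, "yaw": 0, "grip": -1}, {"tx": -0.01, "ty": -0.03, "tz": -0.076, "yaw": 0, "grip": -1}, {"tx": -0.025, "ty": -0.08, "tz": -0.076, "yaw": 0, "grip": -1}, {"tx": -0.04, "ty": -0.13, "tz": -0.076, "yaw": 0, "grip": -1}, {"tx": -0.055, "ty": -0.175, "tz": -0.076, "yaw": 0, "grip": -1}, {"tx": -0.064, "ty": -0.203, "tz": -0.076, "yaw": 0, "grip": -1}, {"tx": -0.064, "ty": -0.203, "tz": -0.076, "yaw": 0, "grip": -1}])

```text
time: 5.2
tool_pos: [0.593, -0.1003, 0.2262]
tool_rot: [-3.142, -0.001, 3.059]
contact_force: [0.4, 1.0, -1.1]
opening: 0.0002
```

```bash
python3 - <<'E'
from h import *
snap('top','t4.png');snap('scene','s4.png')
a=cv2.imread('pics/t4.png');b=cv2.imread('pics/s4.png')
cv2.imwrite('pics/m4.png',np.hstack([cv2.resize(a[120:240,220:412],(400,250),interpolation=2),cv2.resize(b[120:270,210:450],(400,250),interpolation=2)]))
s=robot.observe();print(s['time'],s['tool_pos'],s['contact_force'],s['opening'])
E
```

```text
5.3 [ 0.59276082 -0.09785446  0.22652046] [-0.20265109  0.77629803 -0.26605725] 0.0007165465108007666
```

View pics/m4.png

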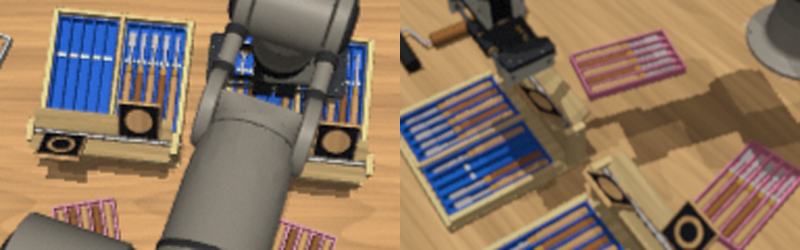

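tag_q2 now lies back on its stop showing the disc (left panel, 140,120). Next is tag_p1, pushed from the tray side.

Emit:
apply_moves(plan=[{"tx": -0.005, "ty": 0, "tz": 0.035, "yaw": 0, "grip": -1}, {"tx": -0.005, "ty": 0, "tz": 0.075, "yaw": 0, "grip": -1}, {"tx": -0.002, "ty": 0, "tz": 0.097, "yaw": 0, "grip": -1}, {"tx": 0, "ty": 0, "tz": 0.097, "yaw": 0, "grip": -1}, {"tx": 0.01, "ty": 0, "tz": 0.097, "yaw": 0, "grip": -1}, {"tx": 0.017, "ty": 0, "tz": 0.096, "yaw": 0, "grip": -1}, {"tx": 0.024, "ty": 0, "tz": 0.09, "yaw": 0, "grip": -1}, {"tx": 0.024, "ty": 0, "tz": 0.09, "yaw": 0, "grip": -1}])

```text
time: 6.3
tool_pos: [0.5693, -0.0965, 0.1381]
tool_rot: [-3.141, 0.002, 3.062]
contact_force: [0.5, 0.4, 0.4]
opening: 0.0003
```

Emit:
apply_moves(plan=[{"tx": 0.007, "ty": 0, "tz": -0.005, "yaw": 0, "grip": -1}, {"tx": 0.016, "ty": 0, "tz": -0.01, "yaw": 0, "grip": -1}, {"tx": 0.025, "ty": 0, "tz": -0.013, "yaw": 0, "grip": -1}, {"tx": 0.034, "ty": 0, "tz": -0.015, "yaw": 0, "grip": -1}, {"tx": 0.043, "ty": 0, "tz": -0.016, "yaw": 0, "grip": -1}, {"tx": 0.053, "ty": 0, "tz": -0.016, "yaw": 0, "grip": -1}, {"tx": 0.063, "ty": 0, "tz": -0.015, "yaw": 0, "grip": -1}, {"tx": 0.07, "ty": 0, "tz": -0.014, "yaw": 0, "grip": -1}])

```text
time: 7.3
tool_pos: [0.4987, -0.0907, 0.1506]
tool_rot: [3.141, -0.0, 3.062]
contact_force: [0.9, -0.2, 0.7]
opening: 0.0004
```

```bash
python3 - <<'E'
from h import *
snap('scene','s5.png')
b=cv2.imread('pics/s5.png')
cv2.imwrite('pics/m5.png',cv2.resize(b[120:270,210:450],(800,500),interpolation=2))
s=robot.observe();print(s['time'],s['tool_pos'],s['contact_force'],s['opening'])
E
```

```text
7.35 [ 0.4979601  -0.09052658  0.15042313] [-0.69464647  1.04956286 -0.77535302] 0.0005311452578606395
```

View pics/m5.png

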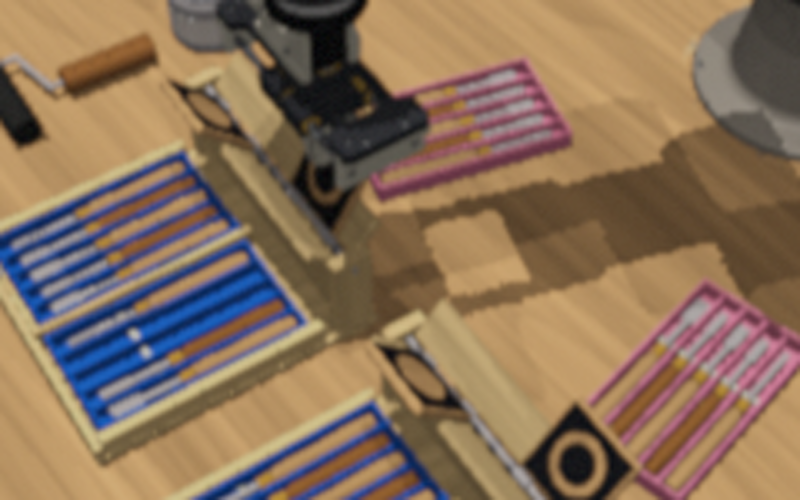

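Emit:
apply_moves(plan=[{"tx": 0, "ty": 0, "tz": -0.035, "yaw": 0, "grip": -1}, {"tx": 0, "ty": 0, "tz": -0.08, "yaw": 0, "grip": -1}, {"tx": 0, "ty": 0, "tz": -0.1, "yaw": 0, "grip": -1}, {"tx": 0.03, "ty": 0.04, "tz": -0.1, "yaw": 0, "grip": -1}, {"tx": 0.06, "ty": 0.08, "tz": -0.1, "yaw": 0, "grip": -1}, {"tx": 0.09, "ty": 0.125, "tz": -0.1, "yaw": 0, "grip": -1}, {"tx": 0.12, "ty": 0.17, "tz": -0.1, "yaw": 0, "grip": -1}, {"tx": 0.14, "ty": 0.2, "tz": -0.1, "yaw": 0, "grip": -1}])

```text
time: 8.35
tool_pos: [0.3745, 0.1213, 0.2509]
tool_rot: [3.141, 0.0, 3.063]
contact_force: [1.0, -0.5, 0.2]
opening: 0.0001
```

Emit:
apply_moves(plan=[{"tx": 0.02, "ty": 0.035, "tz": 0, "yaw": 0, "grip": -1}, {"tx": 0.04, "ty": 0.075, "tz": 0, "yaw": 0, "grip": -1}, {"tx": 0.06, "ty": 0.12, "tz": 0, "yaw": 0, "grip": -1}, {"tx": 0.08, "ty": 0.16, "tz": 0, "yaw": 0, "grip": -1}, {"tx": 0.09, "ty": 0.19, "tz": 0, "yaw": 0, "grip": -1}, {"tx": 0.09, "ty": 0.2, "tz": 0, "yaw": 0, "grip": -1}])

```text
time: 9.1
tool_pos: [0.3015, 0.3276, 0.2506]
tool_rot: [3.141, 0.0, 3.064]
contact_force: [0.2, 0.3, -0.1]
opening: 0.0002
```

```bash
python3 - <<'E'
from h import *
np.set_printoptions(precision=4,suppress=True)
P0=np.load('/tmp/P.npy')
snap('top','t6.png');snap('scene','s6.png')
a=cv2.imread('pics/t6.png');b=cv2.imread('pics/s6.png')
cv2.imwrite('pics/m6.png',np.vstack([cv2.resize(a[100:270,180:450],(794,500),interpolation=2)]))
cv2.imwrite('pics/n6.png',b)
s=robot.observe();print(s['time'],s['tool_pos'],s['contact_force'])
q=np.load('/tmp/top.npz');K,R,t,d=[q[k] for k in('camera_matrix','R','t','d')]
rr,cc=np.mgrid[:400,:640]
g=((np.stack([cc,rr,np.ones_like(rr)],-1)@np.linalg.inv(K).T*d[...,None]-t)@R).reshape(-1,3)
for y0,y1 in ((.08,.145),(.205,.265),(-.12,-.065),(-.24,-.185)):
    m=(g[:,1]>y0)&(g[:,1]<y1)&(g[:,0]>.4)&(g[:,0]<.62)&(g[:,2]>.128)&(g[:,2]<.2); print(y0,m.sum(),g[m].min(0),g[m].max(0))
E
```

```text
9.2 [0.3022 0.3266 0.2505] [-1.844  -0.5402  0.5375]
0.08 146 [0.5516 0.0803 0.1281] [0.5858 0.1384 0.1512]
0.205 120 [0.4855 0.2058 0.1282] [0.5179 0.2646 0.1502]
-0.12 118 [ 0.459  -0.1198  0.1282] [ 0.488  -0.0666  0.1525]
-0.24 133 [ 0.5275 -0.2397  0.1282] [ 0.5586 -0.1858  0.1516]
```

View pics/m6.png

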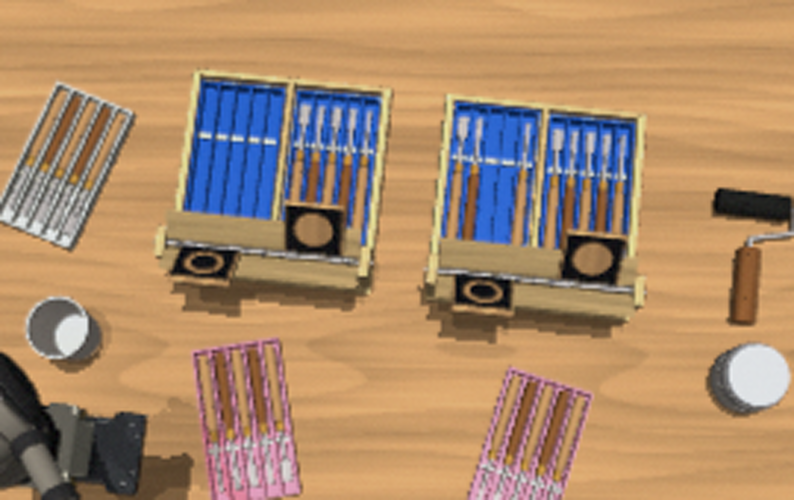

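View pics/n6.png

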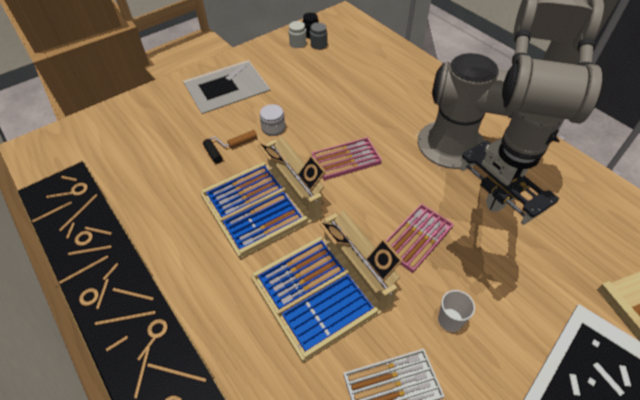

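The top picture shows discs at (230,315) and (257,592) over the full trays, and rings at (262,205) and (292,484) over the others. All four tags are at their stops and nothing else has moved.

```bash
python3 -c "
from cell import robot
print(robot.hand_in())"
```

```text
the job is handed in; nothing more can be done
None
```

Both wrong tags are now over and resting on their stops, and I handed the job in after about 9.2 s of the 40 s allowed. With the gripper shut, I pushed tag_q2 back to show the disc and tag_p1 forward to show the ring. I did not touch tag_q1 and tag_p2, which were already right.

- **Tags:** the final top and scene pictures show the disc only over the two full trays. The depth readings put all four tag edges where they should lie when resting on a stop, about 50 mm from the pin.
- **Surroundings:** the trays, cup, tin and brayer show no movement in the pictures. The arm is clear of everything.
- **Forces:** the largest contact reading was about 2 N. It came with the arm in free air, so I take it as sensor noise.
- **Failed check:** one wrist-camera detection of a tag edge disagreed with the depth readings, landing at about 3 cm height. I ignored it and relied on the top camera's depth.

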